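Load the post rack and start its hold-down bolt

ROBOT

A 7-joint arm with a two-finger parallel gripper is mounted at the origin on a cart in front of the work surface, level with it; the furniture and walls round the work are solid. World frame = base frame: x ahead of the robot, y to its left, z up, the work surface at z = 0. Lengths are in m, angles in rad, forces in N, time in s.
With the tool pointing down it reaches from about 0.425 to 1.025 m from the base axis. Payload 9.4 kg.
Tool frame: the origin (TCP) lies between the finger pads, 19 mm behind the fingertips; this is the grasp point; z points along the fingers, y is the line along which they close (so a half turn about z gives the same grasp; the last joint's range is limited). The gripper opens to 85 mm and grips with 20 to 120 N. Pads are 22 mm wide; open, the fingers measure 114 mm over their backs; the gripper's body (76 mm by 85 mm) begins 54 mm behind the grasp point. The pads swing forward as they close: fully open they stand 13 mm farther back than shut.
Start: joints at [-1.198, 0.599, -0.003, 1.599, 0.002, 0.943, -0.08], TCP at [0.315, 0.653, 0.25] pointing down, gripper open.
Joint ranges: [-2.57, 2.57], [-0.35, 1.97], [-1.29, 1.29], [0.11, 2.56], [-1.05, 4.19], [0.11, 1.86], [-2.63, 2.63]. Speed limits (rad/s): [2.22, 2.22, 3.01, 3.01, 3.14, 3.14, 3.14].

INTERFACE

Orientations are given as a 3x3 rotation matrix whose columns are the frame's x, y, z axes.
In Python, from bench import get_state, eyes, ticket gives the robot as it stands.
- The arm moves only by the tool move_arm, never from a script. Its argument "steps" is a list that holds one entry, the list of rows, each a list of 4 numbers: the shift along the tool's x, y, z in mm, then the turn about the tool's z in rad. A call has 1 to 5 rows; each row shifts and turns the commanded pose from where the row before left it, along the tool's axes as they then stand; what a row does not reach is not made up. A row lasts 1/10 s, in which the tool goes at most 50 mm and 8.59 degrees, less where a joint would pass 70% of its speed; a pose out of reach is approached as far as the arm can. A call is refused whole if a number of a shift passes 50 or a number of a turn 0.15, either way. A call with a gripper value outside its range is refused whole. "claw" is the finger opening in mm, from 0 to 85.4, set as the call begins (left out, the last holds). The fingers move at their own pace and stop on an object; the grip force is fixed at half the most. Time passes only in rows, so rows that do not move let the fingers close. It gives the time, the measured TCP pose, the force, the opening and the grip force at its end, in the units of the state.
- get_state(): the state, without advancing time (a new reading comes with each control period).
- eyes.capture(name): name is "scene" or "top"; returns a dict with "img" (420x560x3 uint8, blue, green, red), "camera_matrix" (3x3 intrinsics, pixels), "k1" (the pictures are not rectified: a ray, as slopes to the right and down, at radius r is drawn at 1 + k1 r^2 times it, then the intrinsics apply), "rvec" (rotation vector, rad) and "tvec" (3), from world to camera coordinates, as OpenCV has them. Camera axes: x right, y down, z forward; pixel columns grow to the right and rows downward; lengths in m; the calibration is good to about 2 mm. A picture is of the moment at which its call begins. There is no depth.
- ticket.hand_in(): hands the job in; it is judged then, once.
The state is a dict: "time_s": time; "joints": joint angles; "dq": joint speeds; "tau": joint torques, N m; "eef_pos": TCP position; "eef_rot": TCP orientation; "ft_force": force on the tool from outside, world axes, zero at the start; "torque": the same for the moment, N m; "gripper_width": finger opening in m; "finger_force": force on a finger pad.
Only numpy, scipy, OpenCV 4.12 (cv2) and the standard library are available. Lean on these libraries where they do the work, as an engineer would, in place of code of your own. Each camera call takes 0.05 s, during which the arm holds its last target. There are 200 camera calls.

TASK

Stand the loose steel post upright in the empty cell of the rack and let go of it. Then start the rack's captive thumb bolt properly: turn it backward (anticlockwise from above) until the thread drops, then forward one full turn from there. Finish with the bolt's head still held in the gripper, and do not shift the things lying round about.

Things in the scene. Friction and masses are not known exactly. Their poses are not given: they have to be found in the camera images.
- post: loose plain stainless post, 12.7 mm diameter, 75 mm tall, standing upright on the table (0.074 kg). Origin: centre of its underside, z up along it.
- rack: fixed rack: dark base plate 64 (x) x 210 (y) x 12 mm with an aluminium tray of three cells in a row along y and, at its +y end, a round boss 52 mm across with the bolt. Origin: centre of the underside. Tray wall tops 48 mm above the table. The cell next to the boss holds a lens tube (top 46 mm), the middle one a post holder (top 66 mm), both fixed; the far end cell is empty.
- cell_empty (a point): centre of the inner floor of the empty cell, 16 mm above the table; the cell is 34 x 34 mm inside, walls 4 mm thick; axes as the rack's.
- boss_top (a point): centre of the top face of the boss, on the bolt's axis, 59 mm above the table.
- bolt: captive steel thumb bolt upright in the boss, right-hand thread, 6 mm pitch, 0.22 kg; cannot be pulled out. Shank 33 mm across, round knurled head 34 mm across, 20 mm tall, radial mark on top. Origin on its axis, level with the boss's top when bolt_slide is 0; head 20 to 40 mm above it. Needs 0.04 Nm to turn, stays where left, sinks under its own weight when ungripped.
- bolt_head (a point): centre of the bolt's head at half its height (30 mm above the bolt's origin): the place to grip, with the tool pointing down; any yaw serves as the head is round.
- bolt_turn (a joint): bolt's rotation, rad, growing FORWARD = clockwise from above. 0: the thread's beginning. Starts at 0.4 to 1.3, riding on top of the boss's thread; turned backward to about -0.15 the thread ends pass and it is free to drop. It binds at about 1.8 if turned forward without the drop, and at about -0.97 if turned back too far after it. Hard end at 8.4.
- bolt_slide (a joint): how far the bolt has sunk, m, downward positive: 0 to 0.0015 at the start, about 0.006 just after the drop of one pitch (if gripped firmly it falls only when the grip is eased or the hand goes down with it), then 0.006 more for each turn forward: about 0.012 after one turn.
- kin_mount: black kinematic mirror mount, 51x51x39 mm; loose bystander, origin at the centre of its underside
- fork: black clamping fork lying flat, 32x65x9 mm; loose bystander, origin at the centre of its underside
- round_box: round translucent optic box, 41 mm across, 18 mm high; loose bystander, origin at the centre of its underside
- plate: black cage plate lying flat, 41x41x9 mm; loose bystander, origin at the centre of its underside
- driver: ball driver with red handle lying flat, 189 mm long; loose bystander, origin at the centre of its underside
- meter: black round power-meter head, 44 mm across, 16 mm high; loose bystander, origin at the centre of its underside

How it is judged:
By the outcome, as a careful person would: the job done as asked, in the order asked, and still so for the second after the job is handed in, while the arm keeps its last pose, push and grip.
It also fails if it takes over 64 s, if anything falls off the work surface, if the arm or the gripper's body presses on something with over 40 N, if the wrist force passes 120 N, or if a joint passes its speed limit or range.

## Working session

There is one attempt and no reset: what is moved stays moved. The work goes in short steps, Python scripts to look and compute and a tool call to move; the robot and the scene stay as the last step left them, time stands still between calls to the robot, and variables do not carry over. Pictures are saved under pics/ and viewed, at most 10 in all, crops included, and the job is handed in when it is done.

Besides the shell and the picture viewer there is one more tool, called after "Emit:" in YAML: its name, and indented under it one key for each argument. move_arm: Moves the arm, as the interface text tells. Its arguments: {"type":"object","properties":{"steps":{"type":"array"},"claw":{"type":"number"}},"required":["steps"]}

```bash
mkdir -p pics; ls; cat > h.py <<'E'
import numpy as np, cv2
from bench import get_state, eyes, ticket
def cap(n,f=None):
    c=eyes.capture(n)
    if f: cv2.imwrite('pics/'+f,c['img'])
    return c
def ray(c,u,v):
    K=np.array(c['camera_matrix']);k1=c['k1']
    R=cv2.Rodrigues(np.array(c['rvec'],float))[0];t=np.array(c['tvec'],float).ravel()
    p=cv2.undistortPoints(np.array([[[u,v]]],float),K,np.array([k1,0,0,0.]))[0,0]
    return -R.T@t, R.T@np.array([p[0],p[1],1])
def onz(c,u,v,z):
    o,d=ray(c,u,v); return o+d*(z-o[2])/d[2]
def proj(c,P):
    return cv2.projectPoints(np.array(P,float).reshape(-1,3),np.array(c['rvec'],float),np.array(c['tvec'],float),np.array(c['camera_matrix']),np.array([c['k1'],0,0,0.]))[0].reshape(-1,2)
def show():
    s=get_state(); np.set_printoptions(precision=4,suppress=True)
    for k in ['time_s','joints','eef_pos','eef_rot','ft_force','torque','gripper_width','finger_force']: print(k,np.array(s[k]))
E
python3 - <<'E'
from h import *
import pickle
d={}
for n in ['scene','top']:
    d[n]=cap(n,n+'0.png'); c=d[n]
    print(n,{k:c[k] for k in c if k!='img'}, ray(c,280,210))
pickle.dump(d,open('d0.pkl','wb'))
a=[cv2.resize(d[n]['img'],None,fx=1.4,fy=1.4) for n in d]
for n,i in zip(d,a): cv2.imwrite(f'pics/{n}0b.png',i)
show()
E
```

```text
pics
scene {'camera_matrix': array([[391.69511453,   0.        , 280.50672026],
       [  0.        , 391.69511453, 206.27303165],
       [  0.        ,   0.        ,   1.        ]]), 'k1': 0.014345107218060177, 'rvec': array([ 1.89003461, -0.89956116,  0.55437651]), 'tvec': array([-0.34459037,  0.23979576,  0.54140492])} (array([-0.07370737, -0.49990486,  0.46262964]), array([ 0.68860693,  0.55536685, -0.4663479 ]))
top {'camera_matrix': array([[386.04383205,   0.        , 277.77731799],
       [  0.        , 386.04383205, 214.09479105],
       [  0.        ,   0.        ,   1.        ]]), 'k1': -0.06602592515162205, 'rvec': array([ 2.18288622, -2.17311132,  0.10553052]), 'tvec': array([-0.02423167,  0.55579643,  0.90493131])} (array([ 0.47173869, -0.01611822,  0.95163036]), array([ 0.10106415, -0.01174741, -0.99488376]))
time_s 0.1
joints [-1.1977  0.6001 -0.0025  1.6001  0.0018  0.9429 -0.0798]
eef_pos [0.3151 0.6525 0.2492]
eef_rot [[-0.9006  0.4347 -0.0005]
 [ 0.4347  0.9006 -0.0013]
 [-0.0001 -0.0014 -1.    ]]
ft_force [ 1.2321 -0.308   0.4206]
torque [-0.0099 -0.0051  0.0464]
gripper_width 0.08551693684464615
finger_force 0.0
```

View pics/scene0b.png

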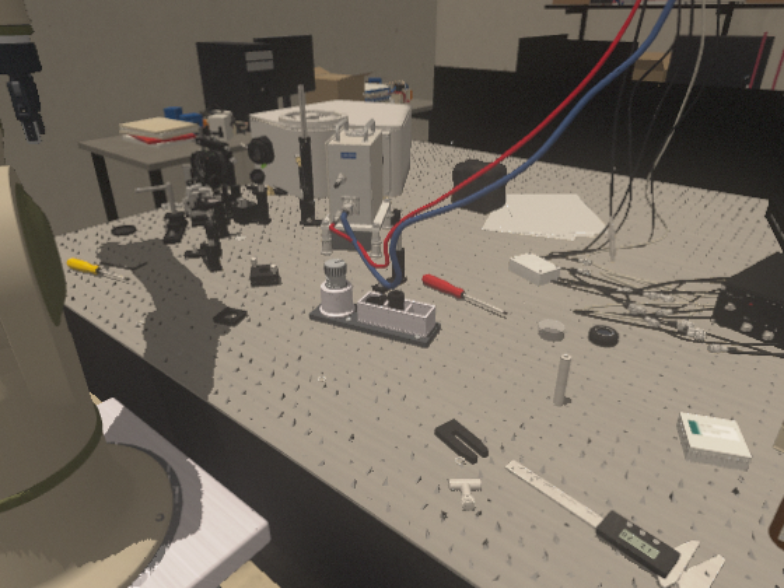

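View pics/top0b.png

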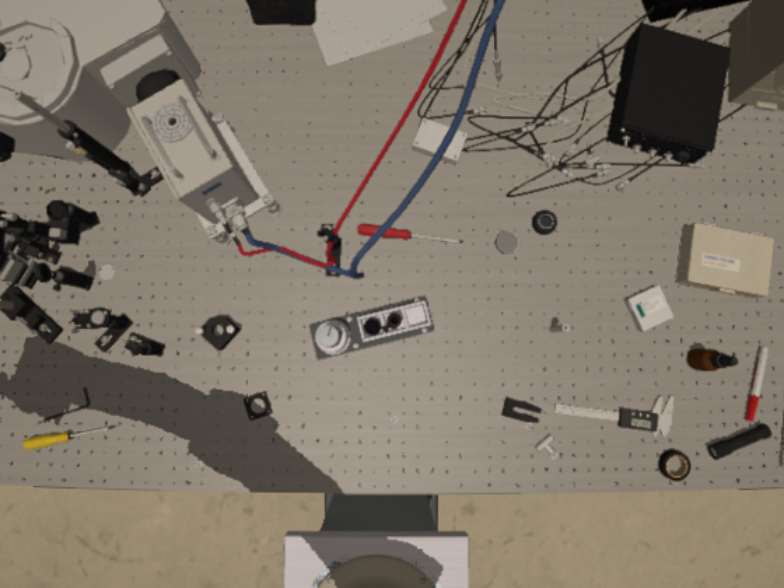

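The scene view shows the rack at about (375,310), with the bolt at its left (335,270), and the post standing at (563,380). In the top view the boss is at (331,336), the empty cell at (417,314), and the post probably at (555,325); all at 1.4x. I'll zoom in on both.

```bash
python3 - <<'E'
import pickle
from h import *
d=pickle.load(open('d0.pkl','rb'))
t=d['top']['img'];s=d['scene']['img']
a=cv2.resize(t[195:265,210:320],None,fx=7,fy=7,interpolation=cv2.INTER_CUBIC)  # rack
cv2.imwrite('pics/c1.png',a)
b=cv2.resize(t[205:255,375:425],(400,400),interpolation=cv2.INTER_CUBIC)
e=cv2.resize(s[245:295,375:425],(400,400),interpolation=cv2.INTER_CUBIC)
cv2.imwrite('pics/c2.png',np.hstack([b,e]))
cv2.imwrite('pics/c3.png',cv2.resize(s[140:250,215:375],None,fx=5,fy=5,interpolation=cv2.INTER_CUBIC))
E
```

```text
(no output)
```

View pics/c1.png

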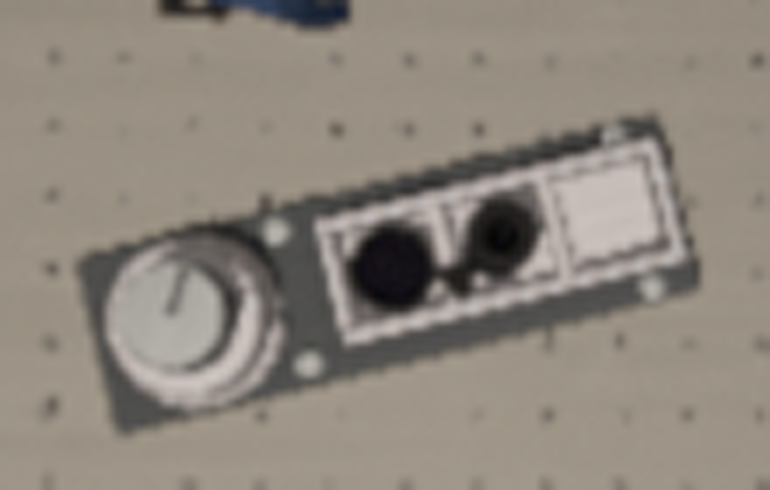

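View pics/c2.png

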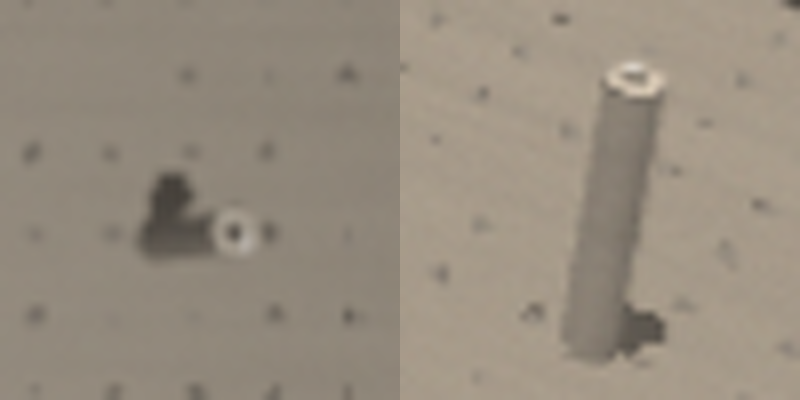

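View pics/c3.png

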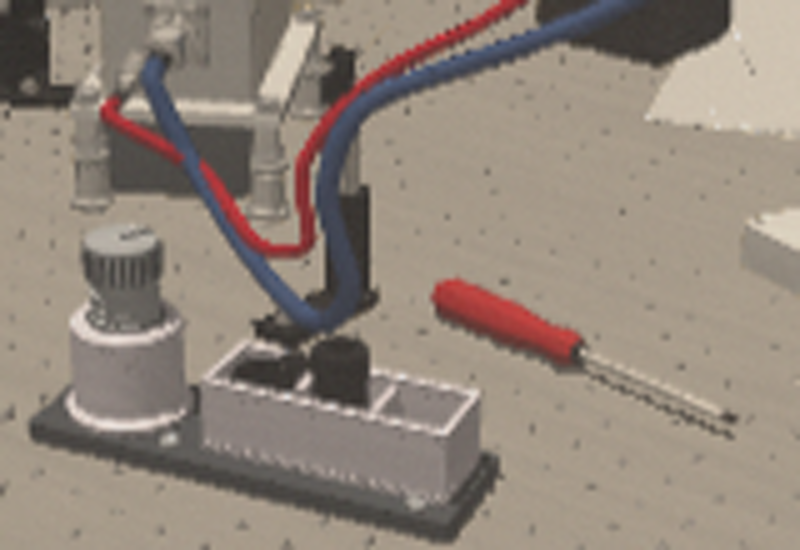

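Crops: in c1 the head top is a circle centred at (168,313). The tray's outer corners are (320,218), (655,140), (688,262) and (345,342), and the base corners (80,262), (655,117), (697,288) and (122,432). In c2 the post top is at (235,232) in the top view and (634,79) in the scene view. In c3 the head top is at about (121,243). A hose clamp stands behind the rack.

```bash
python3 - <<'E'
import pickle
from h import *
np.set_printoptions(precision=4,suppress=True)
d=pickle.load(open('d0.pkl','rb'));T=d['top'];S=d['scene']
def f(U,V,k,ou,ov): return (U+.5)/k-.5+ou,(V+.5)/k-.5+ov
def tri(a,b):
    o1,d1=ray(T,*a);o2,d2=ray(S,*b)
    s=np.linalg.lstsq(np.c_[d1,-d2],o2-o1,rcond=None)[0]
    p,q=o1+s[0]*d1,o2+s[1]*d2; return (p+q)/2,np.linalg.norm(p-q)
pt=f(235,232,8,375,205);ps=f(234,79,8,375,245)
print('post top/scene z=.075',onz(T,*pt,.075),onz(S,*ps,.075),'tri',tri(pt,ps))
bt=f(168,313,7,210,195);bs=f(121,243,5,215,140)
print('head',onz(T,*bt,.098),onz(S,*bs,.098),'tri',tri(bt,bs))
tr=np.array([onz(T,*f(U,V,7,210,195),.048)[:2] for U,V in [(320,218),(655,140),(688,262),(345,342)]])
bp=np.array([onz(T,*f(U,V,7,210,195),.012)[:2] for U,V in [(80,262),(655,117),(697,288),(122,432)]])
ts=np.array([onz(S,*f(U,V,5,215,140),.048)[:2] for U,V in [(250,340),(480,388),(440,435),(203,382)]])
for n,c in [('tray',tr),('base',bp),('trayS',ts)]:
    ax=(c[0]+c[3]-c[1]-c[2]);print(n,c.tolist(),'ctr',c.mean(0),'len',np.linalg.norm(ax)/2,'wid',np.linalg.norm(c[0]+c[1]-c[2]-c[3])/2,'ydir',ax/np.linalg.norm(ax))
    y=ax/np.linalg.norm(ax)
    if n[0]=='t':
        # tray length 4*4+3*34=118, empty centre 38 mm from tray centre
        print('  cell',c.mean(0)-.038*y)
b=bp.mean(0)
y=(bp[0]+bp[3]-bp[1]-bp[2]);y/=np.linalg.norm(y);h=onz(T,*bt,.098)[:2]
print('head rel base along,across',(h-b)@y,(h-b)@[y[1],-y[0]])
# hose clamp post and hoses
for a,bb in [(f(235,5,7,210,195),f(315,325,5,215,140))]: print('hose',tri(a,bb))
print('clamp top', tri((330/1.4,230/1.4),f(342,55,5,215,140)))
for n,u,v in [('mount',218,332),('plate',258,405),('fork',520,410),('box',507,242),('meter',544,222),('drv',410,235)]: print(n,onz(T,u/1.4,v/1.4,.01))
E
```

```text
post top/scene z=.075 [ 0.508  -0.3107  0.075 ] [ 0.5067 -0.3101  0.075 ] tri (array([ 0.5077, -0.3103,  0.0747]), np.float64(0.0011050023923701955))
head [0.493  0.0761 0.098 ] [0.4874 0.0709 0.098 ] tri (array([0.493 , 0.0765, 0.0944]), np.float64(0.00016306594998909745))
tray [[0.5262364239875951, 0.03100253856044812], [0.5529938051531265, -0.08126000393197436], [0.512046673439423, -0.09225398799435225], [0.4848520513257003, 0.02228825884211942]] ctr [ 0.519  -0.0301] len 0.11656675246438057 wid 0.04232874990476048 ydir [-0.2314  0.9729]
  cell [ 0.5278 -0.067 ]
base [[0.5126595076380249, 0.1162714573939804], [0.5643048654615748, -0.08386956015936595], [0.5046203412955489, -0.09840039081652016], [0.45388276230941105, 0.10076893432298437]] ctr [0.5089 0.0087] len 0.20611344905855764 wid 0.06110457165065856 ydir [-0.2484  0.9687]
trayS [[0.5252594591868113, 0.028617639251038107], [0.5548544720439913, -0.07932074011736057], [0.5105734540384915, -0.08987975092247452], [0.481781985031127, 0.01824712395611272]] ctr [ 0.5181 -0.0306] len 0.11190752360468603 wid 0.04510986036660063 ydir [-0.2609  0.9654]
  cell [ 0.528  -0.0673]
head rel base along,across 0.06922959030038556 0.0013394414631464294
hose (array([0.6052, 0.0604, 0.0138]), np.float64(0.007544402765758771))
clamp top (array([0.6496, 0.0712, 0.1426]), np.float64(0.005576422165759106))
mount [0.4992 0.2767 0.01  ]
plate [0.3736 0.2035 0.01  ]
fork [ 0.3666 -0.2497  0.01  ]
box [ 0.6613 -0.2312  0.01  ]
meter [ 0.6982 -0.2987  0.01  ]
drv [ 0.6726 -0.0587  0.01  ]
```

Two views agree: the post is at (0.5075,-0.3105), the cell at (0.528,-0.067) and the bolt at (0.4925,0.076). The rack's yaw is about 14.3°. First I'll turn the tool to the rack's yaw, then travel.

Emit:
move_arm:
  steps:
    - [[0, 0, 0, 0.145], [0, 0, 0, 0.145], [0, 0, 0, 0.145], [0, 0, 0, 0.145], [0, 0, 0, 0.145]]

```text
time_s: 0.6
eef_pos: [0.3151, 0.6527, 0.2495]
eef_rot: [[-0.38, 0.925, -0.0], [0.925, 0.38, -0.001], [-0.001, -0.001, -1.0]]
ft_force: [0.3, 1.1, 0.0]
gripper_width: 0.0855
finger_force: 0.0
```

Emit:
move_arm:
  steps:
    - [[0, 0, 0, 0.145], [-20, -1, 0, 0], [-40, -2, 0, 0], [-40, -2, 0, 0], [-40, -2, 0, 0]]

```text
time_s: 1.1
eef_pos: [0.3431, 0.5139, 0.2495]
eef_rot: [[-0.249, 0.969, -0.0], [0.969, 0.249, -0.001], [-0.001, -0.0, -1.0]]
ft_force: [0.6, 0.5, -0.3]
gripper_width: 0.0853
finger_force: 0.0
```

Emit:
move_arm:
  steps:
    - [[-40, -2, 0, 0], [-40, -2, 0, 0], [-40, -2, 0, 0], [-40, -2, 0, 0], [-40, -2, 0, 0]]

```text
time_s: 1.6
eef_pos: [0.3832, 0.3176, 0.2499]
eef_rot: [[-0.249, 0.969, -0.0], [0.969, 0.249, -0.0], [-0.0, -0.0, -1.0]]
ft_force: [1.8, -0.1, -0.0]
gripper_width: 0.0851
finger_force: 0.0
```

Emit:
move_arm:
  steps:
    - [[-40, -2, 0, 0], [-40, -2, 0, 0], [-40, -2, 0, 0], [-40, -2, 0, 0], [-40, -2, 0, 0]]

```text
time_s: 2.1
eef_pos: [0.4231, 0.1215, 0.25]
eef_rot: [[-0.249, 0.969, -0.0], [0.969, 0.249, 0.0], [0.0, -0.0, -1.0]]
ft_force: [1.6, -0.1, 0.5]
gripper_width: 0.0854
finger_force: 0.0
```

Emit:
move_arm:
  steps:
    - [[-40, -2.4, 0, 0], [-40, -2.4, 0, 0], [-40, -2.4, 0, 0], [-40, -2.4, 0, 0], [-40, -2.4, 0, 0]]

```text
time_s: 2.6
eef_pos: [0.4612, -0.0752, 0.25]
eef_rot: [[-0.249, 0.969, -0.0], [0.969, 0.249, 0.0], [0.0, -0.0, -1.0]]
ft_force: [0.1, 0.5, -0.3]
gripper_width: 0.0851
finger_force: 0.0
```

Emit:
move_arm:
  steps:
    - [[-40, -2.4, 0, 0], [-40, -2.4, 20, 0], [-40, -2.4, 20, 0], [-40, -2.4, 20, 0], [-40, -2.4, 0, 0]]

```text
time_s: 3.1
eef_pos: [0.4982, -0.2712, 0.1873]
eef_rot: [[-0.249, 0.969, -0.004], [0.969, 0.249, 0.002], [0.003, -0.003, -1.0]]
ft_force: [0.7, 0.4, -0.4]
gripper_width: 0.0856
finger_force: 0.0
```

Emit:
move_arm:
  steps:
    - [[-25, -1, 0, 0], [-6, 0, 0, 0], [0, 0, 0, 0], [0, 0, 0, 0]]

```text
time_s: 3.5
eef_pos: [0.5058, -0.2991, 0.1898]
eef_rot: [[-0.249, 0.968, -0.001], [0.968, 0.249, 0.001], [0.001, -0.0, -1.0]]
ft_force: [-0.0, 0.5, -0.1]
gripper_width: 0.0853
finger_force: 0.0
```

Emit:
move_arm:
  steps:
    - [[-11.5, -1.2, 15, 0], [0, 0, 30, 0], [0, 0, 30, 0], [0, 0, 30, 0], [0, 0, 15, 0]]

```text
time_s: 4.0
eef_pos: [0.5069, -0.3108, 0.0672]
eef_rot: [[-0.25, 0.968, -0.003], [0.968, 0.25, 0.002], [0.002, -0.002, -1.0]]
ft_force: [-0.5, -0.0, 0.8]
gripper_width: 0.0856
finger_force: 0.0
```

Emit:
move_arm:
  steps:
    - [[0, 0, 10, 0], [0, 0, 0, 0], [0, 0, 0, 0]]

```text
time_s: 4.3
eef_pos: [0.5081, -0.3122, 0.0607]
eef_rot: [[-0.248, 0.969, 0.001], [0.969, 0.248, -0.0], [-0.001, 0.001, -1.0]]
ft_force: [-0.1, -0.2, 0.2]
gripper_width: 0.0851
finger_force: 0.0
```

```bash
python3 - <<'E'
from h import *
s=cap('scene')['img'];t=cap('top')['img']
cv2.imwrite('pics/g1.png',np.hstack([cv2.resize(s[200:320,340:460],(400,400)),cv2.resize(t[170:290,340:460],(400,400))]))
E
```

```text
(no output)
```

View pics/g1.png

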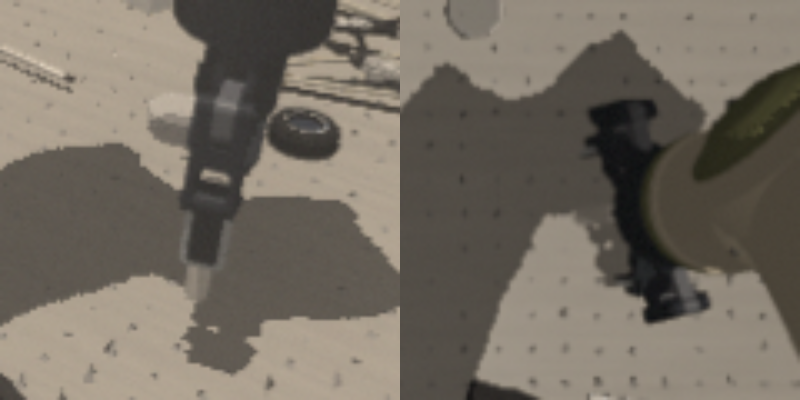

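The post's foot shows below the fingers at (197,285), between the pads. Closing.

Emit:
move_arm:
  claw: 0
  steps:
    - [[0, 0, 0, 0], [0, 0, 0, 0], [0, 0, 0, 0], [0, 0, 0, 0], [0, 0, 0, 0]]

```text
time_s: 4.9
eef_pos: [0.5078, -0.3121, 0.0601]
eef_rot: [[-0.248, 0.969, 0.0], [0.969, 0.248, -0.0], [-0.0, 0.0, -1.0]]
ft_force: [1.7, 0.9, -1.3]
gripper_width: 0.012
finger_force: 6.8
```

Emit:
move_arm:
  steps:
    - [[0, 0, 0, 0], [0, 0, 0, 0], [0, 0, 0, 0], [0, 0, 0, 0], [0, 0, 0, 0]]

```text
time_s: 5.4
eef_pos: [0.5077, -0.3121, 0.0601]
eef_rot: [[-0.248, 0.969, 0.0], [0.969, 0.248, -0.0], [-0.0, 0.0, -1.0]]
ft_force: [-1.0, -0.2, 4.7]
gripper_width: 0.0113
finger_force: 58.4
```

Emit:
move_arm:
  steps:
    - [[0, 0, -8, 0], [0, 0, -18, 0], [0, 0, -22, 0], [0, 0, -12, 0], [10, 3.5, 0, 0]]

```text
time_s: 5.9
eef_pos: [0.5092, -0.303, 0.1217]
eef_rot: [[-0.247, 0.969, 0.003], [0.969, 0.247, -0.002], [-0.003, 0.002, -1.0]]
ft_force: [-0.1, -0.0, -1.2]
gripper_width: 0.0109
finger_force: 58.4
```

Emit:
move_arm:
  steps:
    - [[22, 8, 0, 0], [30, 10, 0, 0], [30, 10, 0, 0], [30, 10, 0, 0], [30, 10, 0, 0]]

```text
time_s: 6.4
eef_pos: [0.5193, -0.1497, 0.1191]
eef_rot: [[-0.249, 0.969, -0.001], [0.969, 0.249, 0.001], [0.001, -0.001, -1.0]]
ft_force: [0.0, 0.1, -0.1]
gripper_width: 0.0112
finger_force: 58.4
```

Emit:
move_arm:
  steps:
    - [[30, 10, 0, 0], [25, 10, 0, 0], [15, 6, 0, 0], [9, 3, 0, 0], [0, 0, 0, 0]]

```text
time_s: 6.9
eef_pos: [0.528, -0.0665, 0.1194]
eef_rot: [[-0.251, 0.968, -0.001], [0.968, 0.251, 0.0], [0.001, -0.001, -1.0]]
ft_force: [-0.0, -0.9, -2.0]
gripper_width: 0.0109
finger_force: 58.4
```

```bash
python3 - <<'E'
from h import *
show()
S=cap('scene');s=S['img'].copy();t=cap('top')['img']
# expected: cell rim centre and post bottom
cv2.imwrite('pics/g2.png',np.hstack([cv2.resize(s[130:260,240:370],(400,400)),cv2.resize(t[150:280,230:360],(400,400))]))
E
```

```text
time_s 6.9
joints [-0.1739  0.5835  0.2801  2.162  -0.3656  0.4411  0.6487]
eef_pos [ 0.528  -0.0665  0.1194]
eef_rot [[-0.2508  0.968  -0.0011]
 [ 0.968   0.2508  0.0004]
 [ 0.0007 -0.001  -1.    ]]
ft_force [-0.034  -0.9108 -2.0302]
torque [-0.0055  0.0369  0.0065]
gripper_width 0.010933797198156636
finger_force 58.42341899871826
```

View pics/g2.png

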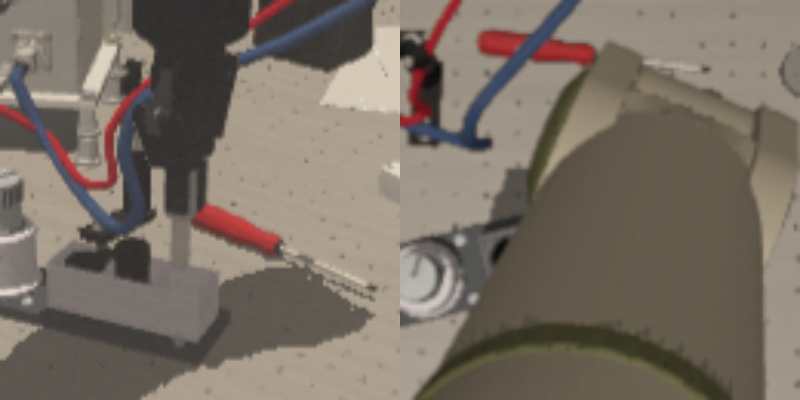

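The post is upright over the end cell, with its foot at (179,263) in the left crop. Lowering.

Emit:
move_arm:
  steps:
    - [[0, 0, 8, 0], [0, 0, 10, 0], [0, 0, 10, 0], [0, 0, 8, 0], [0, 0, 4, 0]]

```text
time_s: 7.5
eef_pos: [0.5279, -0.0685, 0.0787]
eef_rot: [[-0.248, 0.969, -0.001], [0.969, 0.248, 0.0], [0.0, -0.001, -1.0]]
ft_force: [0.3, -0.3, 0.0]
gripper_width: 0.011
finger_force: 58.4
```

Emit:
move_arm:
  steps:
    - [[0, 0, 1, 0], [0, 0, 1, 0], [0, 0, 0.6, 0], [0, 0, 0, 0], [0, 0, 0, 0]]

```text
time_s: 8.0
eef_pos: [0.5285, -0.0682, 0.0776]
eef_rot: [[-0.249, 0.969, 0.0], [0.969, 0.249, -0.0], [-0.0, 0.0, -1.0]]
ft_force: [0.8, -0.2, -0.5]
gripper_width: 0.0111
finger_force: 58.4
```

Emit:
move_arm:
  steps:
    - [[0, 0, 0.6, 0], [0, 0, 0.6, 0], [0, 0, 0.3, 0], [0, 0, 0, 0], [0, 0, 0, 0]]

```text
time_s: 8.5
eef_pos: [0.5284, -0.0683, 0.0761]
eef_rot: [[-0.248, 0.969, 0.0], [0.969, 0.248, 0.0], [-0.0, 0.0, -1.0]]
ft_force: [-0.2, -0.1, 5.1]
gripper_width: 0.0113
finger_force: 58.8
```

Touched the floor (5 N). Release gently.

Emit:
move_arm:
  claw: 20
  steps:
    - [[0, 0, 0, 0], [0, 0, 0, 0], [0, 0, 0, 0]]

```text
time_s: 8.8
eef_pos: [0.5283, -0.0683, 0.0758]
eef_rot: [[-0.248, 0.969, -0.0], [0.969, 0.248, -0.0], [-0.0, -0.0, -1.0]]
ft_force: [-0.0, 0.1, -0.0]
gripper_width: 0.0202
finger_force: 0.0
```

Emit:
move_arm:
  claw: 45
  steps:
    - [[0, 0, 0, 0], [0, 0, 0, 0], [0, 0, 0, 0], [0, 0, -3, 0], [0, 0, -10, 0]]

```text
time_s: 9.3
eef_pos: [0.5279, -0.0683, 0.0887]
eef_rot: [[-0.248, 0.969, -0.001], [0.969, 0.248, 0.0], [0.0, -0.001, -1.0]]
ft_force: [0.1, -0.3, 0.1]
gripper_width: 0.0451
finger_force: 0.0
```

Emit:
move_arm:
  steps:
    - [[0, 0, -20, 0], [0, 0, -25, 0], [0, 0, -25, 0], [0, 0, -10, 0], [0, 0, 0, 0]]

```text
time_s: 9.8
eef_pos: [0.529, -0.0682, 0.1705]
eef_rot: [[-0.249, 0.969, 0.003], [0.969, 0.249, 0.0], [-0.001, 0.003, -1.0]]
ft_force: [-0.1, 1.5, -0.5]
gripper_width: 0.0449
finger_force: 0.0
```

Emit:
move_arm:
  claw: 70
  steps:
    - [[15, 0, 0, 0], [35, 0, 0, 0], [40, 0, 0, 0], [35, 0, 0, 0], [18, 0, 0, 0]]

```text
time_s: 10.3
eef_pos: [0.4906, 0.0741, 0.1674]
eef_rot: [[-0.252, 0.968, -0.003], [0.968, 0.252, 0.0], [0.001, -0.003, -1.0]]
ft_force: [0.6, -0.4, -0.2]
gripper_width: 0.07
finger_force: 0.0
```

Emit:
move_arm:
  steps:
    - [[5.5, 0, 0, 0], [0, 0, 0, 0], [0, 0, 0, 0]]

```text
time_s: 10.6
eef_pos: [0.4914, 0.0747, 0.1685]
eef_rot: [[-0.248, 0.969, -0.0], [0.969, 0.248, -0.001], [-0.001, -0.001, -1.0]]
ft_force: [0.1, 0.2, 0.3]
gripper_width: 0.0699
finger_force: 0.0
```

```bash
python3 - <<'E'
from h import *
show()
S=cap('scene');s=S['img'].copy();t=cap('top')['img']
cv2.imwrite('pics/g3.png',np.hstack([cv2.resize(s[140:260,210:330],(400,400)),cv2.resize(t[150:280,210:340],(400,400))]))
E
```

```text
time_s 10.6
joints [-0.5302  0.478   0.3717  2.2078 -0.3476  0.5105  0.3594]
eef_pos [0.4914 0.0747 0.1685]
eef_rot [[-0.2475  0.9689 -0.0004]
 [ 0.9689  0.2475 -0.0007]
 [-0.0006 -0.0006 -1.    ]]
ft_force [0.0998 0.2239 0.2723]
torque [-0.0414 -0.0295 -0.0166]
gripper_width 0.06987993252163296
finger_force 0.0
```

View pics/g3.png

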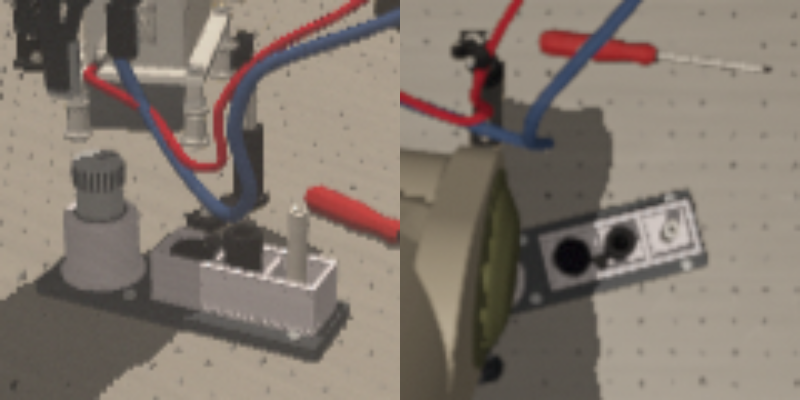

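The post stands upright in the end cell, at (297,245) on the left and (670,230) on the right. Now descend onto the bolt head and close.

Emit:
move_arm:
  steps:
    - [[0.8, 1, 15, 0], [0, 0, 25, 0], [0, 0, 20, 0], [0, 0, 10, 0], [0, 0, 4, 0]]

```text
time_s: 11.2
eef_pos: [0.4921, 0.0756, 0.0941]
eef_rot: [[-0.247, 0.969, -0.001], [0.969, 0.247, -0.001], [-0.0, -0.001, -1.0]]
ft_force: [-0.1, -0.1, 0.6]
gripper_width: 0.0701
finger_force: 0.0
```

Emit:
move_arm:
  claw: 0
  steps:
    - [[0, 0, 0, 0], [0, 0, 0, 0], [0, 0, 0, 0], [0, 0, 0, 0], [0, 0, 0, 0]]

```text
time_s: 11.7
eef_pos: [0.4924, 0.0765, 0.0956]
eef_rot: [[-0.248, 0.969, 0.001], [0.969, 0.248, 0.0], [-0.0, 0.001, -1.0]]
ft_force: [-1.0, -1.6, 6.7]
gripper_width: 0.0317
finger_force: 59.2
```

Emit:
move_arm:
  steps:
    - [[0, 0, 0, 0], [0, 0, 0, 0], [0, 0, 0, 0], [0, 0, 0, 0], [0, 0, 0, 0]]

```text
time_s: 12.2
eef_pos: [0.4924, 0.0765, 0.0955]
eef_rot: [[-0.248, 0.969, 0.001], [0.969, 0.248, 0.0], [-0.0, 0.001, -1.0]]
ft_force: [-0.7, -2.2, 6.0]
gripper_width: 0.032
finger_force: 59.2
```

Emit:
move_arm:
  steps:
    - [[0, 0, 0, -0.1], [0, 0, 0, -0.1], [0, 0, 0, -0.1], [0, 0, 0, -0.1], [0, 0, 0, -0.1]]

```text
time_s: 12.7
eef_pos: [0.4925, 0.0765, 0.0956]
eef_rot: [[-0.685, 0.728, 0.001], [0.728, 0.685, 0.0], [-0.001, 0.001, -1.0]]
ft_force: [-0.0, -1.7, 0.2]
gripper_width: 0.0319
finger_force: 59.5
```

Emit:
move_arm:
  steps:
    - [[0, 0, 0, -0.1], [0, 0, 0, -0.1], [0, 0, 0, -0.1], [0, 0, 0, -0.1], [0, 0, 0, 0]]

```text
time_s: 13.2
eef_pos: [0.4926, 0.0766, 0.0951]
eef_rot: [[-0.914, 0.406, 0.001], [0.406, 0.914, 0.0], [-0.001, 0.001, -1.0]]
ft_force: [-0.1, -0.9, -1.9]
gripper_width: 0.0325
finger_force: 59.6
```

```bash
python3 -c "
from h import *
show()"
```

```text
time_s 13.2
joints [-0.2964  0.5853  0.0403  2.2414 -0.0719  0.3151  0.9581]
eef_pos [0.4926 0.0766 0.0951]
eef_rot [[-0.9138  0.4062  0.0009]
 [ 0.4062  0.9138  0.0003]
 [-0.0007  0.0006 -1.    ]]
ft_force [-0.0912 -0.8865 -1.8544]
torque [-0.0806 -0.1225  0.1031]
gripper_width 0.03254538853027179
finger_force 59.639015793800354
```

The wrist z force went from +6 N to -1.9 N, about the bolt's weight, so the bolt now seems to hang from the grip past the thread's end. Follow it down gently.

Emit:
move_arm:
  steps:
    - [[0, 0, 1, 0], [0, 0, 1, 0], [0, 0, 1, 0], [0, 0, 0, 0]]

```text
time_s: 13.6
eef_pos: [0.4926, 0.0767, 0.0918]
eef_rot: [[-0.913, 0.408, 0.001], [0.408, 0.913, -0.0], [-0.001, 0.0, -1.0]]
ft_force: [1.4, 0.0, -2.6]
gripper_width: 0.0323
finger_force: 59.7
```

Free so far, with no resistance over 3.3 mm.

Emit:
move_arm:
  steps:
    - [[0, 0, 1, 0], [0, 0, 1, 0], [0, 0, 0.5, 0], [0, 0, 0, 0]]

```text
time_s: 14.0
eef_pos: [0.4925, 0.0766, 0.0901]
eef_rot: [[-0.913, 0.408, 0.001], [0.408, 0.913, 0.0], [-0.001, 0.001, -1.0]]
ft_force: [-0.1, -0.4, 9.2]
gripper_width: 0.0318
finger_force: 61.1
```

Landed after about 5 mm (9 N up). Now forward, descending with the pitch.

Emit:
move_arm:
  steps:
    - [[0, 0, 0.1, 0.1], [0, 0, 0.14, 0.14], [0, 0, 0.14, 0.14], [0, 0, 0.14, 0.14], [0, 0, 0.14, 0.14]]

```text
time_s: 14.5
eef_pos: [0.4924, 0.0766, 0.0894]
eef_rot: [[-0.467, 0.884, 0.001], [0.884, 0.467, 0.0], [-0.0, 0.001, -1.0]]
ft_force: [-0.0, -1.5, 10.8]
gripper_width: 0.032
finger_force: 61.5
```

Emit:
move_arm:
  steps:
    - [[0, 0, 0.14, 0.14], [0, 0, 0.14, 0.14], [0, 0, 0.14, 0.14], [0, 0, 0.14, 0.14], [0, 0, 0.14, 0.14]]

```text
time_s: 15.0
eef_pos: [0.4923, 0.0765, 0.0887]
eef_rot: [[0.213, 0.977, 0.001], [0.977, -0.213, 0.001], [0.001, 0.001, -1.0]]
ft_force: [-2.6, -3.3, 1.4]
gripper_width: 0.0319
finger_force: 60.0
```

```bash
python3 -c "
from h import *
show()"
```

```text
time_s 15.0
joints [-0.5052  0.6275  0.3474  2.2586 -0.6307  0.3465  0.1672]
eef_pos [0.4923 0.0765 0.0887]
eef_rot [[ 0.2128  0.9771  0.0007]
 [ 0.9771 -0.2128  0.0005]
 [ 0.0007  0.0006 -1.    ]]
ft_force [-2.6416 -3.2805  1.4167]
torque [-1.0348  0.6193  0.0319]
gripper_width 0.031887968060675155
finger_force 59.9638706445694
```

Emit:
move_arm:
  steps:
    - [[0, 0, 0.14, 0.14], [0, 0, 0.14, 0.14], [0, 0, 0.14, 0.14], [0, 0, 0.14, 0.14], [0, 0, 0.14, 0.14]]

```text
time_s: 15.5
eef_pos: [0.4921, 0.0766, 0.088]
eef_rot: [[0.792, 0.61, 0.001], [0.61, -0.792, 0.001], [0.001, -0.0, -1.0]]
ft_force: [-0.5, -1.8, -0.0]
gripper_width: 0.0319
finger_force: 60.3
```

```bash
python3 -c "
from h import *
show()"
```

```text
time_s 15.5
joints [-0.6213  0.6676  0.5293  2.2662 -0.8781  0.4192 -0.2721]
eef_pos [0.4921 0.0766 0.088 ]
eef_rot [[ 0.7923  0.6101  0.0005]
 [ 0.6101 -0.7923  0.0008]
 [ 0.0009 -0.0003 -1.    ]]
ft_force [-0.464  -1.8004 -0.031 ]
torque [-0.572   0.252   0.0765]
gripper_width 0.03192781997849061
finger_force 60.34209966659546
```

Emit:
move_arm:
  steps:
    - [[0, 0, 0.14, 0.14], [0, 0, 0.14, 0.14], [0, 0, 0.14, 0.14], [0, 0, 0.14, 0.14], [0, 0, 0.14, 0.14]]

```text
time_s: 16.0
eef_pos: [0.4921, 0.0767, 0.0872]
eef_rot: [[0.999, -0.044, 0.0], [-0.044, -0.999, 0.001], [0.0, -0.001, -1.0]]
ft_force: [-2.0, -0.3, 5.1]
gripper_width: 0.0315
finger_force: 60.8
```

```bash
python3 -c "
from h import *
show()"
```

```text
time_s 16.0
joints [-0.6979  0.7076  0.6575  2.2709 -1.0112  0.4886 -0.8281]
eef_pos [0.4921 0.0767 0.0872]
eef_rot [[ 0.9991 -0.0436  0.0003]
 [-0.0436 -0.9991  0.0006]
 [ 0.0003 -0.0006 -1.    ]]
ft_force [-1.9905 -0.3423  5.1407]
torque [-0.2066  0.6397  0.1513]
gripper_width 0.031531047115502864
finger_force 60.79876899719238
```

Emit:
move_arm:
  steps:
    - [[0, 0, 0.13, 0.14], [0, 0, 0.13, 0.14], [0, 0, 0.13, 0.14], [0, 0, 0.13, 0.14], [0, 0, 0.13, 0.14]]

```text
time_s: 16.5
eef_pos: [0.4921, 0.0768, 0.0865]
eef_rot: [[0.736, -0.677, 0.0], [-0.677, -0.736, 0.001], [-0.0, -0.001, -1.0]]
ft_force: [0.2, -0.3, 7.4]
gripper_width: 0.032
finger_force: 61.5
```

```bash
python3 -c "
from h import *
show()"
```

```text
time_s 16.5
joints [-0.7077  0.7151  0.6749  2.2717 -1.0304  0.4993 -1.5075]
eef_pos [0.4921 0.0768 0.0865]
eef_rot [[ 0.736  -0.6769  0.0003]
 [-0.6769 -0.736   0.001 ]
 [-0.0004 -0.0009 -1.    ]]
ft_force [ 0.2307 -0.2879  7.4254]
torque [-0.1944  0.1662  0.245 ]
gripper_width 0.03204394323297952
finger_force 61.500606536865234
```

198.5° done, and the joints suggest a regrasp. Release, turn back 3.0 rad, grip again.

Emit:
move_arm:
  claw: 60
  steps:
    - [[0, 0, 0, 0], [0, 0, 0, 0], [0, 0, 0, 0], [0, 0, 0, 0], [0, 0, 0, -0.1]]

```text
time_s: 17.0
eef_pos: [0.492, 0.0767, 0.0857]
eef_rot: [[0.804, -0.594, -0.001], [-0.594, -0.804, -0.0], [-0.0, 0.001, -1.0]]
ft_force: [-0.6, 0.0, 0.0]
gripper_width: 0.0598
finger_force: 0.0
```

Emit:
move_arm:
  steps:
    - [[0, 0, 0, -0.145], [0, 0, 0, -0.145], [0, 0, 0, -0.145], [0, 0, 0, -0.145], [0, 0, 0, -0.145]]

```text
time_s: 17.5
eef_pos: [0.4922, 0.0766, 0.0859]
eef_rot: [[0.996, 0.094, -0.0], [0.094, -0.996, -0.0], [-0.0, 0.0, -1.0]]
ft_force: [-0.2, -0.6, 0.7]
gripper_width: 0.06
finger_force: 0.0
```

Emit:
move_arm:
  steps:
    - [[0, 0, 0, -0.145], [0, 0, 0, -0.145], [0, 0, 0, -0.145], [0, 0, 0, -0.145], [0, 0, 0, -0.145]]

```text
time_s: 18.0
eef_pos: [0.4921, 0.0765, 0.0859]
eef_rot: [[0.683, 0.73, -0.0], [0.73, -0.683, -0.0], [-0.0, -0.0, -1.0]]
ft_force: [-0.1, -0.2, -0.1]
gripper_width: 0.0599
finger_force: 0.0
```

Emit:
move_arm:
  steps:
    - [[0, 0, 0, -0.145], [0, 0, 0, -0.145], [0, 0, 0, -0.145], [0, 0, 0, -0.145], [0, 0, 0, -0.145]]

```text
time_s: 18.5
eef_pos: [0.4921, 0.0765, 0.0859]
eef_rot: [[0.027, 1.0, -0.0], [1.0, -0.027, -0.0], [-0.0, -0.0, -1.0]]
ft_force: [-0.7, 0.6, 0.1]
gripper_width: 0.0603
finger_force: 0.0
```

Emit:
move_arm:
  steps:
    - [[0, 0, 0, -0.145], [0, 0, 0, -0.145], [0, 0, 0, -0.145], [0, 0, 0, -0.145], [0, 0, 0, -0.145]]

```text
time_s: 19.0
eef_pos: [0.4921, 0.0764, 0.0859]
eef_rot: [[-0.643, 0.766, -0.0], [0.766, 0.643, -0.0], [-0.0, -0.0, -1.0]]
ft_force: [-0.0, -0.7, -0.1]
gripper_width: 0.0597
finger_force: 0.0
```

Emit:
move_arm:
  steps:
    - [[0, 0, 0, 0], [0, 0, 0, 0]]

```text
time_s: 19.2
eef_pos: [0.4922, 0.0764, 0.0859]
eef_rot: [[-0.634, 0.773, -0.0], [0.773, 0.634, 0.0], [0.0, -0.0, -1.0]]
ft_force: [0.2, 0.1, -0.0]
gripper_width: 0.0598
finger_force: 0.0
```

```bash
python3 - <<'E'
from h import *
show()
S=cap('scene');s=S['img'].copy();t=cap('top')['img']
cv2.imwrite('pics/g4.png',np.hstack([cv2.resize(s[150:230,210:290],(400,400),interpolation=cv2.INTER_CUBIC),cv2.resize(t[150:280,210:340],(400,400))]))
E
```

```text
time_s 19.2
joints [-0.2391  0.6011 -0.0412  2.2427  0.0786  0.2992  0.3388]
eef_pos [0.4922 0.0764 0.0859]
eef_rot [[-0.6342  0.7731 -0.0002]
 [ 0.7731  0.6342  0.0001]
 [ 0.0002 -0.0001 -1.    ]]
ft_force [ 0.1624  0.11   -0.0239]
torque [-0.0109 -0.0466  0.021 ]
gripper_width 0.059811911277164995
finger_force 0.0
```

View pics/g4.png

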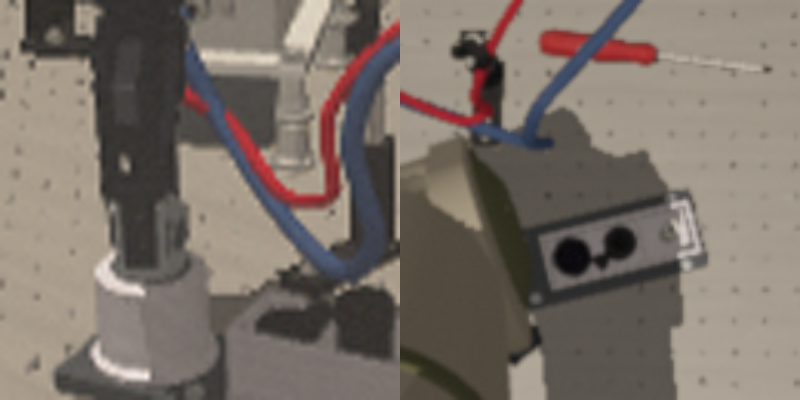

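The head sits between the open fingers at (150,230), visibly lower over the boss. Regrip.

Emit:
move_arm:
  claw: 0
  steps:
    - [[0, 0, 0, 0], [0, 0, 0, 0], [0, 0, 0, 0], [0, 0, 0, 0], [0, 0, 0, 0]]

```text
time_s: 19.8
eef_pos: [0.4923, 0.0768, 0.0861]
eef_rot: [[-0.637, 0.771, 0.0], [0.771, 0.637, 0.0], [-0.0, 0.0, -1.0]]
ft_force: [-0.2, 0.9, 3.6]
gripper_width: 0.032
finger_force: 59.1
```

Emit:
move_arm:
  steps:
    - [[0, 0, 0, 0], [0, 0, 0, 0], [0, 0, 0, 0], [0, 0, 0.1, 0.1], [0, 0, 0.13, 0.14]]

```text
time_s: 20.3
eef_pos: [0.4923, 0.0767, 0.0858]
eef_rot: [[-0.433, 0.902, 0.0], [0.902, 0.433, 0.0], [0.0, 0.0, -1.0]]
ft_force: [0.1, 1.7, 3.7]
gripper_width: 0.0321
finger_force: 59.2
```

Emit:
move_arm:
  steps:
    - [[0, 0, 0.14, 0.14], [0, 0, 0.14, 0.14], [0, 0, 0.14, 0.14], [0, 0, 0.14, 0.14], [0, 0, 0.14, 0.14]]

```text
time_s: 20.8
eef_pos: [0.4923, 0.0767, 0.0851]
eef_rot: [[0.251, 0.968, 0.0], [0.968, -0.251, 0.0], [0.0, 0.0, -1.0]]
ft_force: [-0.4, 1.0, 4.7]
gripper_width: 0.0319
finger_force: 59.3
```

```bash
python3 -c "
from h import *
show()"
```

```text
time_s 20.8
joints [-0.3793  0.6113  0.1602  2.2519 -0.3168  0.2983 -0.1983]
eef_pos [0.4923 0.0767 0.0851]
eef_rot [[ 0.2515  0.9679  0.0003]
 [ 0.9679 -0.2515  0.0001]
 [ 0.0001  0.0002 -1.    ]]
ft_force [-0.3568  0.95    4.7471]
torque [0.2692 0.1287 0.137 ]
gripper_width 0.03190206222772305
finger_force 59.275880455970764
```

Emit:
move_arm:
  steps:
    - [[0, 0, 0.14, 0.14], [0, 0, 0.14, 0.14], [0, 0, 0.14, 0.14], [0, 0, 0.14, 0.14], [0, 0, 0.14, 0.14]]

```text
time_s: 21.3
eef_pos: [0.4923, 0.0767, 0.0844]
eef_rot: [[0.816, 0.578, 0.0], [0.578, -0.816, 0.0], [0.0, -0.0, -1.0]]
ft_force: [-0.6, 0.9, 5.7]
gripper_width: 0.0321
finger_force: 59.3
```

Emit:
move_arm:
  steps:
    - [[0, 0, 0.14, 0.14], [0, 0, 0.14, 0.14], [0, 0, 0.14, 0.14], [0, 0, 0.14, 0.14], [0, 0, 0.14, 0.14]]

```text
time_s: 21.8
eef_pos: [0.4923, 0.0767, 0.0838]
eef_rot: [[0.997, -0.083, 0.0], [-0.083, -0.997, 0.0], [0.0, -0.0, -1.0]]
ft_force: [-1.1, 0.8, 3.6]
gripper_width: 0.0323
finger_force: 59.3
```

```bash
python3 -c "
from h import *
show()"
```

```text
time_s 21.8
joints [-0.5993  0.6678  0.4945  2.2661 -0.8596  0.3987 -1.0341]
eef_pos [0.4923 0.0767 0.0838]
eef_rot [[ 0.9965 -0.0834  0.0002]
 [-0.0834 -0.9965  0.0003]
 [ 0.0002 -0.0003 -1.    ]]
ft_force [-1.1418  0.772   3.599 ]
torque [0.1142 0.1778 0.0984]
gripper_width 0.03225914311280334
finger_force 59.33622658252716
```

Emit:
move_arm:
  steps:
    - [[0, 0, 0.14, 0.14], [0, 0, 0.14, 0.14], [0, 0, 0.14, 0.14], [0, 0, 0.14, 0.14], [0, 0, 0, 0]]

```text
time_s: 22.3
eef_pos: [0.4923, 0.0767, 0.0831]
eef_rot: [[0.8, -0.599, 0.0], [-0.599, -0.8, -0.0], [0.0, 0.0, -1.0]]
ft_force: [-0.5, 0.3, 6.6]
gripper_width: 0.0324
finger_force: 59.6
```

Emit:
move_arm:
  steps:
    - [[0, 0, 0, 0], [0, 0, 0, 0], [0, 0, 0, 0]]

```text
time_s: 22.6
eef_pos: [0.4923, 0.0767, 0.0832]
eef_rot: [[0.803, -0.596, 0.0], [-0.596, -0.803, 0.0], [-0.0, -0.0, -1.0]]
ft_force: [0.0, 1.4, 6.4]
gripper_width: 0.0318
finger_force: 59.5
```

```bash
python3 - <<'E'
from h import *
show()
s=get_state();R=np.array(s['eef_rot']);a=np.degrees(np.arctan2(R[1,1],R[0,1]))
print('yaw',a,'total fwd deg',198.5+39.6-a)
S=cap('scene','end.png');t=cap('top')['img']
import pickle
i0=pickle.load(open('d0.pkl','rb'))
for n,b in [('scene',S['img']),('top',t)]: pass
cv2.imwrite('pics/g5.png',np.hstack([cv2.resize(S['img'][140:260,210:330],(400,400),interpolation=cv2.INTER_CUBIC),cv2.resize(t,(533,400))[:,:400]]))
E
```

```text
time_s 22.6
joints [-0.6738  0.7035  0.6176  2.2708 -0.9951  0.4633 -1.4433]
eef_pos [0.4923 0.0767 0.0832]
eef_rot [[ 0.8032 -0.5957  0.0002]
 [-0.5957 -0.8032  0.0003]
 [-0.     -0.0003 -1.    ]]
ft_force [0.025 1.351 6.369]
torque [ 0.2861  0.0014 -0.098 ]
gripper_width 0.03182592262581953
finger_force 59.511001110076904
yaw -126.56153573814063 total fwd deg 364.6615357381406
```

View pics/g5.png

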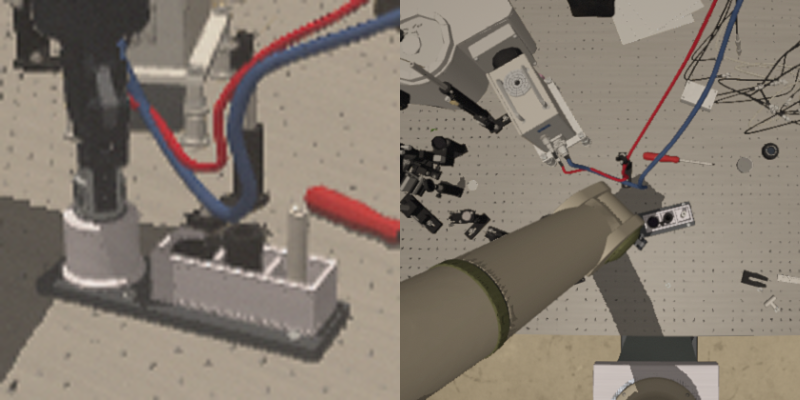

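The post stands upright in its cell at (297,245), and the head is held low over the boss. It has turned about 365° forward since the drop, and the hand has gone down about 12 mm in all. Handing in.

```bash
python3 -c "
from h import *
print(ticket.hand_in())"
```

```text
the job is handed in; nothing more can be done
None
```

Handed in: the post is upright and released in the empty cell; the bolt was turned back until it dropped about 5 mm, then forward about 365°, and its head is still gripped; I touched none of the bystanders, though I did not measure them again at the end.

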